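# Load the slide scanner and set its emission filter

## Task

Push the blue slide carrier along the loading shelf and all the way into the scanner, far enough that the spring flap drops fully shut behind it, and set the filter selector on top to its third click, counted clockwise from the counter-clockwise stop (the yellow dot; it has been left somewhere short of that). Leave the other things on the bench where they stand.

Things in the scene. Friction and masses are not known exactly. Their poses are not given: they have to be found in the camera images.
- scanner: Slide scanner, fixed, white with grey base. Origin on the bench under the middle of the slot; +x points straight into the machine (the carrier's way), z up, y across. Base: x 0 to 340 mm, y -130 to 130, top 94 mm high, its roof clear over x 0 to 86. Stage inside level with the shelf (35 mm above the bench), back stop at x = 200. The axes of the points shelf_end, slot and dial are the scanner's.
- shelf_end (a point): Outer end of the loading shelf, middle, level with its top, 35 mm above the bench. The shelf runs from here 245 mm to the slot, y -75 to 75 mm, split by an open thumb slot 60 mm wide and 27 mm deep along its middle, which goes on 80 mm into the machine: fingers reach below the carrier there. Two dark guides 8 mm thick, 10 mm high run along shelf and stage, inner faces at y = -57 and 57.
- slot (a point): Middle of the slot in the front of the base, level with the shelf top. The slot is 114 mm wide between the guides and reaches 54 mm above the shelf top (89 mm above the bench); over it lies a roof 5 mm thick. The flap hangs just inside it.
- dial (a point): Centre of the top face of the selector's dial plate (r 46 mm, 4 mm thick) on the hood's flat top, 224 mm above the bench, 195 mm beyond the slot. The hood is 248 mm wide; its front slopes from 85 mm beyond the slot (at 94 mm height) to 118 mm beyond it (at 220 mm). A camera cover 22 mm high stands on top from 101 mm beyond the dial's centre.
- carrier: Blue loose slide carrier, 0.18 to 0.31 kg, flat between the guides on the shelf, bridging the thumb slot. 150 mm long (x), 104 wide (y), 10 high. Origin: centre of its underside; +x towards the flap within 2 deg; rear face at x = -75. The flap can swing shut behind the carrier only once its origin is about 104 mm beyond the slot (rear 29 mm beyond); at 125 mm it meets the back stop.
- flap (a joint): Black flap with an orange lower edge, 112 mm wide, 4 mm thick, hung from a hinge across the slot 4 mm inside it and 87 mm above the bench, its lower edge 5 mm above the shelf. rad: 0 = hanging shut, grows as its lower edge swings inward, up to 1.45; it cannot swing outward. A light spring (0.01 to 0.04 N m) shuts it as soon as nothing holds it; it also rests on fingers reaching in.
- filter_knob (a joint): Filter selector: rad, grows clockwise seen from above. Six click stops 30 deg (0.5236 rad) apart from 0 (counter-clockwise end stop) to 2.618 (clockwise end stop); the third click is 1.571. A spring ball draws it into the nearest one; clicking over takes about 0.15 N m. Starts between 0 and 1.15, nearly always in a click. Dots its pointer meets: white, blue, green, yellow (third), orange, red.
- knob_grip (a point): On the selector's vertical axis, 26 mm above the dial plate, 250 mm above the bench, amid its wing grip: a black upright bar 56 mm long, 14 mm thick, from 10 to 38 mm above the dial plate, on a round skirt of r 28 mm, 10 mm high. x axis along the wing, to the end with the white pointer line; z up. Turns with the selector.
- slide_box: Bystander: orange slide box, 102 x 74 x 32 mm, beside the loading shelf.
- petri_dishes: Bystander: stack of two petri dishes, 90 mm across, 31 mm high, beside the loading shelf.
- amber_bottle: Bystander: amber bottle with blue cap, 76 mm across, 170 mm high, beside the scanner.
- clear_bottle: Bystander: clear bottle with red cap, 68 mm across, 140 mm high, beside the scanner.
- tube_rack: Bystander: green rack of tubes, 105 x 220 x 78 mm.
- lab_timer: Bystander: white timer, 75 x 75 x 16 mm.
Things that resemble listed ones, but are neither listed nor needed, are in the scene too. There is more than one size of the carrier; the job needs the smaller.

How it is judged:
By the outcome, as a careful person would: the job done as asked, in the order asked, and still so for the second after the job is handed in, with the robot touching nothing.
It also fails if it takes over 58 s, if anything falls off the work surface, if the arm or the gripper's body presses on something with over 40 N, if the wrist force passes 120 N, or if a joint passes its speed limit or range.

## Robot

A 7-joint arm with a two-finger parallel gripper is mounted at the origin on the work surface. World frame = base frame: x ahead of the robot, y to its left, z up, the work surface at z = 0. Lengths are in m, angles in rad, forces in N, time in s.
With the tool pointing down it reaches from about 0.4 to 0.925 m from the base axis. Payload 4.1 kg.
Tool frame: the origin (TCP) lies at the very end of the fingers, on their centre line; the grasp point (between the pads) lies 19 mm behind it; z points along the fingers, y is the line along which they close (so a half turn about z gives the same grasp; the last joint's range is limited). The gripper opens to 85 mm and grips with 20 to 120 N. Pads are 22 mm wide; open, the fingers measure 114 mm over their backs; the gripper's body (76 mm by 85 mm) begins 54 mm behind the grasp point. The pads swing forward as they close: fully open they stand 13 mm farther back than shut.
Start: joints at [1.089, 0.398, 0.045, 1.537, -0.019, 1.207, -0.051], TCP at [0.243, -0.603, 0.231] pointing down, gripper open.
Joint ranges: [-2.82, 2.82], [-0.49, 2.23], [-1.37, 1.46], [0, 2.46], [-1.36, 4.5], [0.23, 2], [-2.94, 2.94]. Speed limits (rad/s): [2.57, 2.57, 3.14, 3.14, 3.14, 3.14, 3.14].

## Interface

Orientations are given as a unit quaternion [x, y, z, w].
In Python, from plant import env, jaws, planner, vision, sign_off, find_in, mark_of gives the robot as it stands. The module is installed in compiled form; this text tells all that it offers. Calls block until the motion is done:
- env.movep(position, orientation): joint-space move of the TCP to a pose.
- env.servo_line(position, vel=0.15, attitude=None, force_limit=None): straight line of the TCP; attitude=None keeps the orientation; vel is the mean speed in m/s. With force_limit (N) it stops when the force on the tool has changed by that much, and returns True; else False.
- env.move_joints(angles): joint-space move.
- jaws.command_gripper(opening, strength=None): opening from 0.0 (shut) to 1.0 (fully open); strength is the grip in N (None keeps the last); returns when the fingers have stopped.
- env.wait(seconds).
- planner.solve_ik(position, orientation): joint angles nearest the present ones, or None.
- vision.read_camera(name): name is "scene" or "top" or "wrist"; returns a dict with "color" (480x640x3 uint8, red, green, blue), "fx", "fy", "cx", "cy" (pixels), "extrinsics" (4x4, takes a point from camera to world coordinates). Camera axes: x right, y down, z forward; pixel columns grow to the right and rows downward; lengths in m; the calibration is good to about 2 mm. A picture is of the moment at which its call begins. There is no depth.
A pose or a line that the arm cannot do raises env.Unreachable and nothing moves.
- sign_off(): hands the job in; it is judged then, once.
Trained networks look in a picture, given as the dict that the camera call returned (one of the last four; its "shot" number tells which), for a name from the list of things; names that differ only in an ending like _2 or _b are one class to them, and where a whole thing is asked for, a point or a joint stands for the part that bears it (a point fixed in the world has none). Each returns a list of dicts, best first, with "conf" (0 to 1); they miss things now and then, are a little off and sometimes report something else, mostly with a low value. They report only what shows in the picture. A call takes as long as a camera call. They do not tell look-alikes from the thing itself.
- find_in(name, picture): "point" ([column, row] in pixels, amid what is visible of it).
- mark_of(name, picture): "point" ([column, row] in pixels: a listed point, or the origin of a listed thing).
Readings, each from a call of its own:
- env.current_t(): time.
- env.current_q(): joint angles.
- env.current_qd(): joint speeds.
- env.current_tau(): joint torques, N m.
- env.current_tool_pos(): TCP position.
- env.current_orientation(): TCP orientation.
- env.current_wrist_force(): force on the tool from outside, world axes, zero at the start.
- env.current_wrist_torque(): the same for the moment, N m.
- env.current_gripper_width(): opening from 0.0 (shut) to 1.0 (fully open).
- env.current_grasp_force(): force on a finger pad.
Only numpy, scipy, OpenCV 4.12 (cv2) and the standard library are available. Lean on these libraries where they do the work, as an engineer would, in place of code of your own. Each camera call takes 0.05 s, during which the arm holds its last target. There are 200 camera calls.

## Working session

There is one attempt and no reset: what is moved stays moved. The work goes in short steps, each a Python script; the robot and the scene stay as the last script left them, time stands still between calls to the robot, and variables do not carry over. Pictures are saved under pics/ and viewed, at most 10 in all, crops included, and the job is handed in when it is done.

```bash
mkdir -p pics
cat > h.py <<'E'
import numpy as np, cv2
from plant import env, jaws, planner, vision, sign_off, find_in, mark_of
from scipy.spatial.transform import Rotation as R
def ray(p,px):
    E=np.array(p["extrinsics"]);d=np.array([(px[0]-p["cx"])/p["fx"],(px[1]-p["cy"])/p["fy"],1.])
    d=E[:3,:3]@d;return E[:3,3],d/np.linalg.norm(d)
def atz(p,px,z):
    o,d=ray(p,px);return o+d*(z-o[2])/d[2]
def tri(*obs):
    A=np.zeros((3,3));b=np.zeros(3)
    for p,px in obs:
        o,d=ray(p,px);M=np.eye(3)-np.outer(d,d);A+=M;b+=M@o
    return np.linalg.solve(A,b)
def proj(p,X):
    E=np.array(p["extrinsics"]);c=E[:3,:3].T@(np.array(X)-E[:3,3]);return np.array([p["fx"]*c[0]/c[2]+p["cx"],p["fy"]*c[1]/c[2]+p["cy"]])
def save(p,n,crop=None,s=1):
    im=p["color"][:,:,::-1]
    if crop: im=im[crop[1]:crop[3],crop[0]:crop[2]]
    cv2.imwrite("pics/"+n,cv2.resize(im,None,fx=s,fy=s,interpolation=cv2.INTER_CUBIC))
def down(yaw): # tool z down, tool x axis at yaw in world
    return (R.from_euler('z',yaw)*R.from_euler('x',np.pi)).as_quat()
E
cat > a.py <<'E'
from h import *
np.set_printoptions(precision=3,suppress=True)
P={n:vision.read_camera(n) for n in("scene","top")}
for n in P: save(P[n],n+".png")
M={}
for k in["shelf_end","slot","dial","carrier","knob_grip"]:
    for n in P:
        M[k,n]=mark_of(k,P[n]); print(k,n,[(np.round(m["point"]),round(m["conf"],2)) for m in M[k,n]][:4])
    if M[k,"scene"] and M[k,"top"]: print("  tri",tri(*[(P[n],M[k,n][0]["point"]) for n in P]))
print("carrier find",{n:[(np.round(m["point"]),round(m["conf"],2)) for m in find_in("carrier",P[n])] for n in P})
print(env.current_t(),env.current_orientation(), P["top"]["extrinsics"],P["scene"]["extrinsics"])
E
python3 a.py
```

```text
shelf_end scene [(array([285., 253.]), 0.66)]
shelf_end top [(array([374., 267.]), 0.59)]
  tri [ 0.475 -0.218  0.044]
slot scene [(array([340., 299.]), 0.9)]
slot top [(array([291., 251.]), 0.92)]
  tri [0.522 0.02  0.04 ]
dial scene [(array([400., 291.]), 0.7), (array([310., 282.]), 0.57)]
dial top [(array([208., 223.]), 0.85), (array([412., 293.]), 0.43)]
  tri [0.563 0.21  0.238]
carrier scene [(array([309., 279.]), 0.93), (array([469., 289.]), 0.88), (array([275., 310.]), 0.5)]
carrier top [(array([197., 361.]), 0.82), (array([334., 262.]), 0.74), (array([372., 266.]), 0.21)]
  tri [0.401 0.092 0.167]
knob_grip scene [(array([403., 287.]), 0.81)]
knob_grip top [(array([206., 225.]), 0.69)]
  tri [0.556 0.212 0.247]
carrier find {'scene': [(array([480., 283.]), 0.89), (array([311., 281.]), 0.86), (array([394., 324.]), 0.56)], 'top': [(array([199., 364.]), 0.86), (array([338., 218.]), 0.75), (array([331., 260.]), 0.7)]}
0.7 [ 0.982  0.19  -0.     0.   ] [[-0.015 -0.984  0.177  0.288]
 [-1.     0.017  0.011 -0.087]
 [-0.014 -0.176 -0.984  1.385]
 [ 0.     0.     0.     1.   ]] [[-0.606  0.531 -0.593  1.233]
 [ 0.796  0.41  -0.446  0.488]
 [ 0.006 -0.742 -0.67   1.011]
 [ 0.     0.     0.     1.   ]]
```

View pics/scene.png

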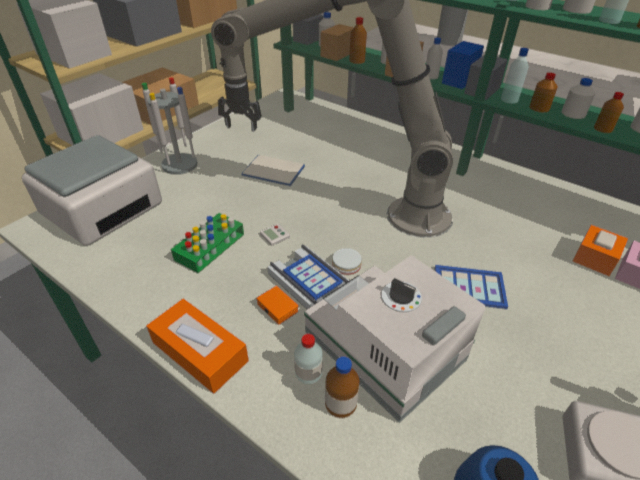

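View pics/top.png

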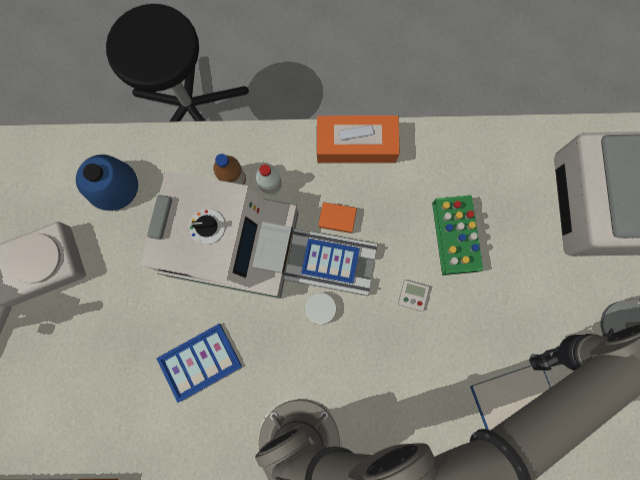

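The scene view shows the loaded carrier on the shelf at (309,279) and the dial with its black wing at (402,288). In the top view the shelf carrier is at (332,260), in line with the slot at (291,251).

Carrier candidates:
- Shelf carrier, top (332,260).
- Larger carrier loose on the bench, top (199,362), scene (475,287). This is a look-alike.
- Blue-edged tablet or book, top (510,390). Not a carrier.

I choose the one on the shelf. Scanner look-alikes are the grey machines at the image edges. Next I fit the frame and take one crop.

```bash
cat > b.py <<'E'
from h import *
from scipy.optimize import least_squares
np.set_printoptions(precision=3,suppress=True)
P={n:vision.read_camera(n) for n in("scene","top")}
L={"shelf_end":(-.245,0,.035),"slot":(0,0,.035),"dial":(.195,0,.224),"knob_grip":(.195,0,.250)}
obs=[(n,k,mark_of(k,P[n])[0]["point"]) for n in P for k in L if mark_of(k,P[n])]
def W(v,X): c,s=np.cos(v[2]),np.sin(v[2]);return np.array([v[0]+c*X[0]-s*X[1],v[1]+s*X[0]+c*X[1],X[2]+v[3]])
f=lambda v:np.concatenate([proj(P[n],W(v,L[k]))-q for n,k,q in obs])
r=least_squares(f,[.522,.02,1.36,0],loss="soft_l1")
print(r.x,f(r.x).reshape(-1,2).tolist());np.save("S.npy",r.x)
v=r.x
for n in P:
  for m in mark_of("carrier",P[n])[:3]:
    X=atz(P[n],m["point"],.035);c,s=np.cos(v[2]),np.sin(v[2]);d=X[:2]-v[:2]
    print(n,m["point"],X,"scanner frame",c*d[0]+s*d[1],-s*d[0]+c*d[1])
a=cv2.resize(P["top"]["color"][205:310,150:390,::-1],(800,350),interpolation=cv2.INTER_CUBIC)
cv2.imwrite("pics/crop1.png",a)
# IK survey
for roll in(0,np.pi/2,np.pi,-np.pi/2):
  for th in(25,30,35,40):
    t=np.radians(th)
    z=np.array([np.cos(t),0,-np.sin(t)]);x=np.array([-np.sin(t),0,-np.cos(t)]);y=np.cross(z,x)
    q=(R.from_euler('z',v[2])*R.from_matrix(np.c_[x,y,z])*R.from_euler('z',roll)).as_quat()
    out=[]
    for xs in(-.25,-.15,-.05,.035):
      J=planner.solve_ik(W(v,(xs,0,.03)),q);out.append(None if J is None else np.round(J,2).tolist())
    print(roll,th,out if roll in(0,) and th==30 else [o is not None for o in out])
E
python3 b.py
```

```text
[0.523 0.02  1.371 0.007] [[-1.6518049574947327, 2.9181512873387305], [0.12873993455411892, -0.848453170321875], [0.20295641439389556, 0.15685663910477388], [-2.3759314690021256, -0.35445892315885885], [-0.1466591474844563, 0.5483527016176595], [-0.4212685219651462, 0.990786574695278], [0.3072402894260051, -1.8934555209188204], [-4.463258621004627, 0.689693330218148]]
scene [309.6, 278.3] [ 0.504 -0.096  0.035] scanner frame -0.1178863406487064 -0.00427388400975497
scene [467.6, 287.9] [0.256 0.288 0.035] scanner frame 0.20960951977438863 0.3149158741336323
top [330.4, 260.6] [ 0.497 -0.097  0.035] scanner frame -0.11948556996927892 0.0030133649204885857
top [201.9, 360.9] [0.221 0.265 0.035] scanner frame 0.17989932116463858 0.34463697692615075
top [289.4, 252.3] [0.523 0.021 0.035] scanner frame 0.0009483083943359686 0.0007451220172424842
0 25 [True, True, True, True]
0 30 [[0.67, 0.87, 0.22, 1.71, -0.9, 1.53, -1.95], [0.57, 0.8, 0.16, 1.86, -0.98, 1.4, -1.96], [0.46, 0.75, 0.08, 1.97, -1.09, 1.27, -1.97], [0.38, 0.72, -0.0, 2.03, -1.2, 1.15, -1.99]]
0 35 [True, True, True, True]
0 40 [True, True, True, True]
1.5707963267948966 25 [True, True, True, True]
1.5707963267948966 30 [True, True, True, True]
1.5707963267948966 35 [True, True, True, True]
1.5707963267948966 40 [True, True, True, True]
3.141592653589793 25 [True, True, True, True]
3.141592653589793 30 [True, True, True, True]
3.141592653589793 35 [True, True, True, True]
3.141592653589793 40 [True, True, True, True]
-1.5707963267948966 25 [True, True, True, True]
-1.5707963267948966 30 [True, True, True, True]
-1.5707963267948966 35 [True, True, True, True]
-1.5707963267948966 40 [True, True, True, True]
```

View pics/crop1.png

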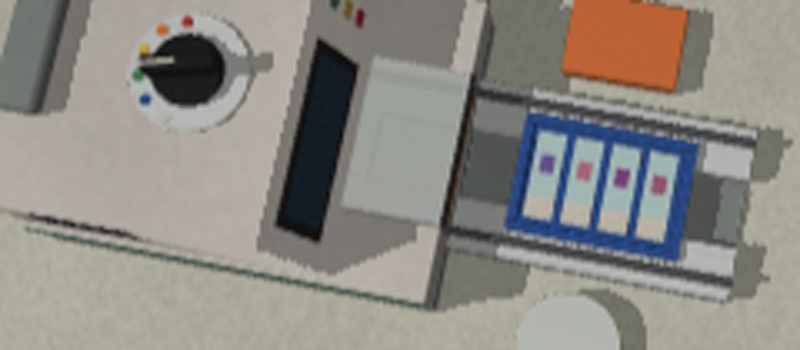

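The crop confirms that the four-slide blue carrier lies between the guides on the shelf, roughly x = -118 mm in the scanner frame. The pointer sits near green or yellow, with parallax, so I'll look at it closer later. Next I move to the push approach, tilted 35° with the jaws shut, and look with the wrist camera.

```bash
cat >> h.py <<'E'
def S(X,v=None):
    v=np.load("S.npy") if v is None else v
    c,s=np.cos(v[2]),np.sin(v[2]);return np.array([v[0]+c*X[0]-s*X[1],v[1]+s*X[0]+c*X[1],X[2]])
def Sinv(X):
    v=np.load("S.npy");c,s=np.cos(v[2]),np.sin(v[2]);d=np.array(X[:2])-v[:2];return np.array([c*d[0]+s*d[1],-s*d[0]+c*d[1],X[2]])
def tilt(th):
    t=np.radians(th);z=np.array([np.cos(t),0,-np.sin(t)]);x=np.array([-np.sin(t),0,-np.cos(t)])
    return (R.from_euler('z',np.load("S.npy")[2])*R.from_matrix(np.c_[x,np.cross(z,x),z])).as_quat()
np.set_printoptions(precision=3,suppress=True)
E
cat > c.py <<'E'
from h import *
jaws.command_gripper(0.0)
env.movep(S((-.27,0,.15)),tilt(35))
p=vision.read_camera("wrist");save(p,"w1.png")
E=np.array(p["extrinsics"]);Rt=R.from_quat(env.current_orientation()).as_matrix()
print("cam in tool",Rt.T@(E[:3,3]-env.current_tool_pos()), (Rt.T@E[:3,2]))
for k,z in(("carrier",.035),("slot",.035),("shelf_end",.035),("dial",.224)):
    for m in mark_of(k,p)[:2]: print(k,m["point"],round(m["conf"],2),Sinv(atz(p,m["point"],z)))
print(env.current_t(),env.current_q(),Sinv(env.current_tool_pos()))
E
python3 c.py
```

```text
cam in tool [ 0.07   0.002 -0.143] [-0.28 -0.    0.96]
carrier [325.6, 204.9] 0.94 [-0.114  0.009  0.035]
carrier [510.6, 259.1] 0.78 [0.088 0.294 0.035]
slot [324.4, 243.6] 0.75 [0.01  0.01  0.035]
shelf_end [330.4, 127.1] 0.74 [-0.236  0.01   0.035]
dial [321.5, 391.7] 0.88 [0.128 0.006 0.224]
4.4833 [ 0.621  0.671  0.294  1.692 -0.839  1.616 -2.087] [-0.27 -0.    0.15]
```

View pics/w1.png

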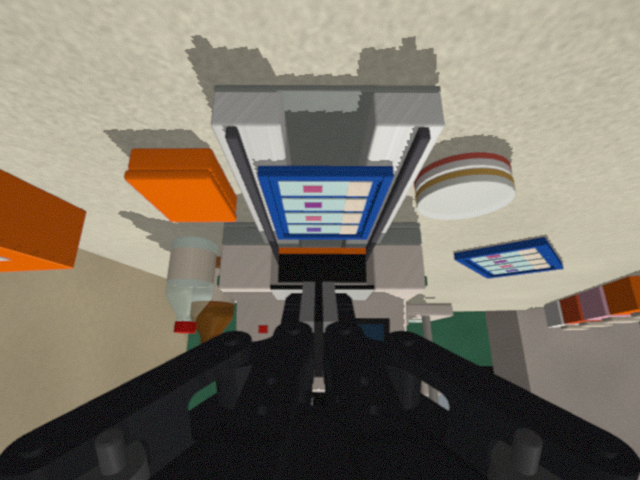

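The wrist view shows the carrier at (325,205), the orange-edged flap at (322,250) and the shelf end at (330,95). The shelf middle lies about 8 mm towards +y of the tool line. The camera hangs below the tool, so I flip the tool half a turn to carry it on top, and refit the frame using the wrist views.

```bash
cat > d.py <<'E'
from h import *
from scipy.optimize import least_squares
L={"shelf_end":(-.245,0,.035),"slot":(0,0,.035),"dial":(.195,0,.224)}
obs=[];pics=[]
def look(n,ks,w):
    p=vision.read_camera(n)
    for k in ks:
        m=mark_of(k,p)
        if m and m[0]["conf"]>.5: obs.append((p,k,m[0]["point"],w))
    return p
look("wrist",["shelf_end","slot"],2)
q=(R.from_quat(tilt(35))*R.from_euler('z',np.pi)).as_quat()
env.movep(S((-.27,.006,.15)),q)
p=look("wrist",["shelf_end","slot"],2);cm=mark_of("carrier",p);save(p,"w2.png")
look("top",L,1);look("scene",L,1)
f=lambda v:np.concatenate([(proj(p,S(L[k],v))-q)*w for p,k,q,w in obs])
r=least_squares(f,np.load("S.npy")[:3],loss="soft_l1",f_scale=3)
print("old",np.load("S.npy"),"new",r.x)
for (P,k,q,w) in obs: print(k,np.array(q),proj(P,S(L[k],r.x))-q)
np.save("S.npy",r.x)
print("slot/shelf tri",[tri(*[(P,q) for P,k2,q,w in obs if k2==k]) for k in L])
print("carrier",[(m["point"],Sinv(atz(p,m["point"],.035))) for m in cm[:2]])
print(env.current_t(),Sinv(env.current_tool_pos()),env.current_q())
E
python3 d.py
```

```text
old [0.523 0.02  1.371 0.007] new [0.517 0.026 1.368]
shelf_end [328.  124.1] [ 0.028 -1.463]
slot [325.4 242.6] [-2.656 -0.649]
slot [318.7 145.9] [-0.076 -2.193]
shelf_end [373.7 268.8] [-1.864  1.169]
slot [288.3 251.4] [-0.517  2.915]
dial [207.8 224.5] [-2.498  3.137]
shelf_end [285.3 255.3] [ 1.681 -0.561]
slot [339.1 301.1] [ 1.935 -0.894]
dial [400.5 294.1] [1.852 0.446]
slot/shelf tri [array([ 0.47 , -0.218,  0.036]), array([0.519, 0.024, 0.035]), array([0.562, 0.212, 0.228])]
carrier [([319.6, 217.5], array([-0.119, -0.001,  0.035])), ([102.0, 86.6], array([0.135, 0.312, 0.035]))]
7.7 [-0.274 -0.002  0.15 ] [ 1.067  0.659 -0.324  1.69  -0.586  1.437  0.821]
```

```bash
cat > e.py <<'E'
from h import *
q=(R.from_quat(tilt(35))*R.from_euler('z',np.pi)).as_quat()
env.servo_line(S((-.235,0,.075)),.15,attitude=q)
print(env.servo_line(S((-.225,0,.038)),.08,force_limit=8),Sinv(env.current_tool_pos()),env.current_wrist_force())
print(env.servo_line(S((-.05,0,.038)),.08,force_limit=20),Sinv(env.current_tool_pos()),env.current_wrist_force())
p=vision.read_camera("wrist");save(p,"w3.png")
print(env.current_t(),[(m["point"],Sinv(atz(p,m["point"],.035))) for m in mark_of("carrier",p)[:2]])
E
python3 e.py
```

```text
False [-0.225  0.     0.038] [ 0.226 -0.695 -0.121]
False [-0.05  -0.     0.038] [-0.728 -2.08   0.998]
11.4333 [([328.1, 185.0], array([ 0.03 , -0.004,  0.035]))]
```

View pics/w3.png

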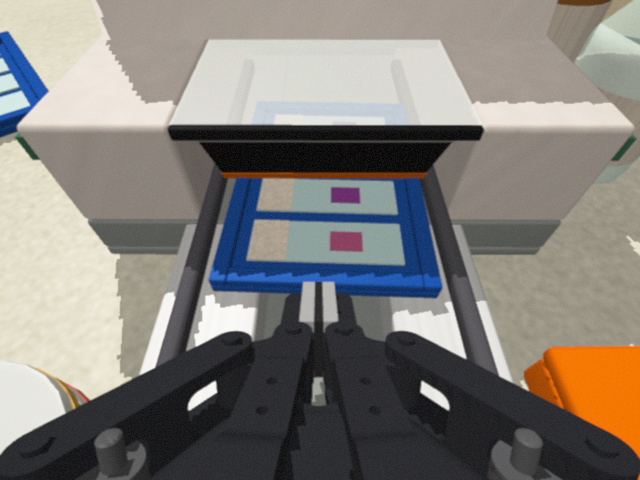

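The carrier runs square between the guides, its rear edge at about row 280 against the fingertips at (320,290), and its front is under the raised flap. I push it home, back out, and check.

```bash
cat > f.py <<'E'
from h import *
print(env.servo_line(S((.036,0,.038)),.07,force_limit=20),Sinv(env.current_tool_pos()),env.current_wrist_force())
env.servo_line(S((-.09,0,.038)),.15)
env.servo_line(S((-.19,0,.11)),.2)
env.wait(.3)
p=vision.read_camera("wrist");save(p,"w4.png")
print(env.current_t(),[(m["point"],m["conf"],Sinv(atz(p,m["point"],.035))) for m in mark_of("carrier",p)[:2]])
E
python3 f.py
```

```text
False [0.036 0.    0.038] [ 0.215 -0.306 -2.341]
14.9667 [([66.8, 95.5], 0.67, array([0.125, 0.299, 0.035]))]
```

View pics/w4.png

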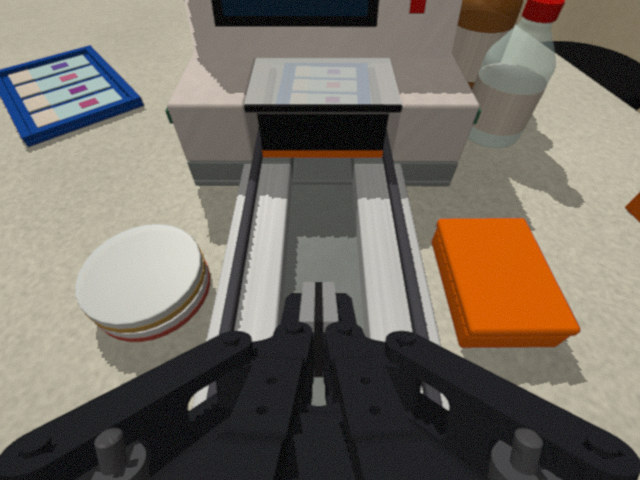

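The flap hangs at rows 112–157 with its orange edge low, and the carrier's slides show through the clear roof behind it at (325,85). I check that edge against its predicted shut position, then move above the dial.

```bash
cat > g.py <<'E'
from h import *
p=vision.read_camera("wrist")
print("edge shut predicted rows",[proj(p,S((x,0,z))) for x,z in((.002,.040),(.002,.045),(.014,.041),(.024,.045))])
im=p["color"].astype(int);o=[r for r in range(100,200) if im[r,325,0]>150 and im[r,325,2]<80];print("orange rows",o)
# IK for the look pose at several yaws
env.servo_line(S((-.15,0,.38)),.3)
d=S((.195,0,.36))
for y in range(-180,180,30):
    J=planner.solve_ik(S((.195,0,.24)),down(np.radians(y)));
    if J is not None: print(y,np.round(J,2))
y=np.pi/2
best=[(abs(J[6]),y) for y in np.radians([-90,90]) if (J:=planner.solve_ik(d,down(y))) is not None]
y=min(best)[1]
jaws.command_gripper(1.0)
env.movep(S((.185,0,.36)),down(y))
p=vision.read_camera("wrist");save(p,"w5.png")
print(env.current_t(),np.degrees(y),env.current_q())
for k in("dial","knob_grip"):print(k,[(m["point"],m["conf"],atz(p,m["point"],.224 if k=="dial" else .25),Sinv(atz(p,m["point"],.224 if k=="dial" else .25))) for m in mark_of(k,p)[:2]])
E
python3 g.py
```

```text
edge shut predicted rows [array([320.52 , 157.458]), array([320.54 , 153.162]), array([320.468, 148.75 ]), array([320.437, 139.029])]
orange rows []
-180 [ 0.15  0.38 -0.77  1.64  0.28  1.24  0.89]
-150 [ 0.2   0.39 -0.84  1.64  0.31  1.24  1.39]
-120 [ 0.28  0.43 -0.96  1.64  0.37  1.27  1.86]
-90 [ 0.39  0.51 -1.15  1.64  0.48  1.31  2.3 ]
-60 [ 0.39  0.51 -1.15  1.64  0.48  1.31  2.82]
-30 [-1.29  0.61  1.27  1.68 -0.6   1.31 -2.  ]
0 [ 0.45  0.59 -1.3   1.63  0.58  1.37 -2.49]
30 [ 0.44  0.57 -1.27  1.63  0.56  1.36 -1.96]
60 [ 0.44  0.58 -1.28  1.63  0.56  1.36 -1.44]
90 [ 0.37  0.5  -1.13  1.64  0.46  1.31 -0.83]
120 [ 0.27  0.43 -0.95  1.64  0.36  1.26 -0.22]
150 [ 0.2   0.39 -0.84  1.64  0.31  1.25  0.34]
18.275 90.0 [ 0.462  0.453 -1.264  1.464  0.431  1.537 -0.791]
dial [([323.5, 210.7], 0.72, array([0.557, 0.217, 0.224]), array([ 0.196, -0.001,  0.224]))]
knob_grip [([325.4, 223.3], 0.95, array([0.558, 0.213, 0.25 ]), array([ 0.192, -0.002,  0.25 ]))]
```

View pics/w5.png

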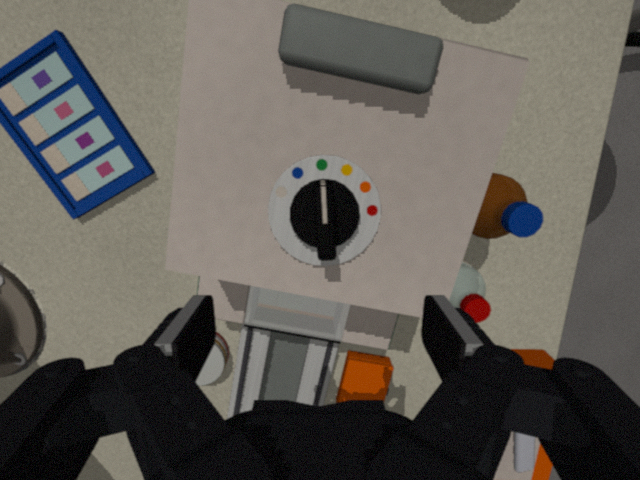

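The flap edge lies at row ~157, which is where the shut position is predicted. On the dial, centre (324,211), the pointer tip at (322,182) meets the green dot (322,165), the second click. The yellow dot at (347,170) is one click clockwise. I grip along the wing and turn 30° clockwise.

```bash
cat > k.py <<'E'
from h import *
p=vision.read_camera("wrist")
c=np.array([.5575,.215])
ang=lambda px,z,c:np.degrees(np.arctan2(*(atz(p,px,z)[:2]-c)[::-1]))
for n,px in(("blue",(297,173)),("green",(322,165)),("yellow",(347,170)),("orange",(365,187)),("red",(372,210))):print(n,ang(px,.224,c))
a,b=atz(p,(322,182),.262)[:2],atz(p,(325,222),.262)[:2];wing=np.degrees(np.arctan2(*(a-b)[::-1]))
fit=S((.195,0,0))[:2];print("wing",wing,"tip-centre",ang((322,182),.262,c),"scan yaw",np.degrees(np.load("S.npy")[2]),"fit centre",fit)
E
python3 k.py
```

```text
blue 123.09061963938248
green 92.34132423324375
yellow 62.590880900990655
orange 33.246576770428184
red 3.9720830923591466
wing 94.17524273669333 tip-centre 93.62275027077915 scan yaw 78.37901326578539 fit centre [0.556 0.217]
```

```bash
cat > m.py <<'E'
from h import *
c=np.array([.5575,.216]);y0=93
D=lambda y:down(np.radians(y))
env.movep(np.r_[c,.30],D(y0))
print(env.servo_line(np.r_[c,.241],.1,force_limit=10),env.current_tool_pos())
jaws.command_gripper(0.0,40)
print("w",env.current_gripper_width(),env.current_grasp_force(),env.current_wrist_force())
t=env.current_tool_pos()
for y in (85,77,69,61):
    env.movep(t,D(y)); print(y,env.current_wrist_torque(),env.current_wrist_force())
jaws.command_gripper(1.0)
env.servo_line(np.r_[t[:2],.36],.2)
env.wait(.2)
env.movep(S((.13,0,.36)),D(90))
p=vision.read_camera("wrist");save(p,"w6.png",(200,60,460,300),3 if 0 else 2.4)
print(env.current_t(),mark_of("knob_grip",p)[:1])
E
python3 m.py
```

```text
False [0.558 0.216 0.242]
w 0.1526110141121479 43.87355446815491 [ 5.419  1.264 -1.719]
85 [ 0.056 -0.394  0.602] [1.972 0.456 0.047]
77 [ 0.155 -0.375  0.007] [2.852 1.276 0.043]
69 [ 0.428 -0.573 -0.538] [ 4.406  1.409 -0.774]
61 [ 0.275 -0.8    0.17 ] [ 3.657  0.693 -0.975]
23.4667 [{'point': [342.0, 151.7], 'conf': 0.79}]
```

View pics/w6.png

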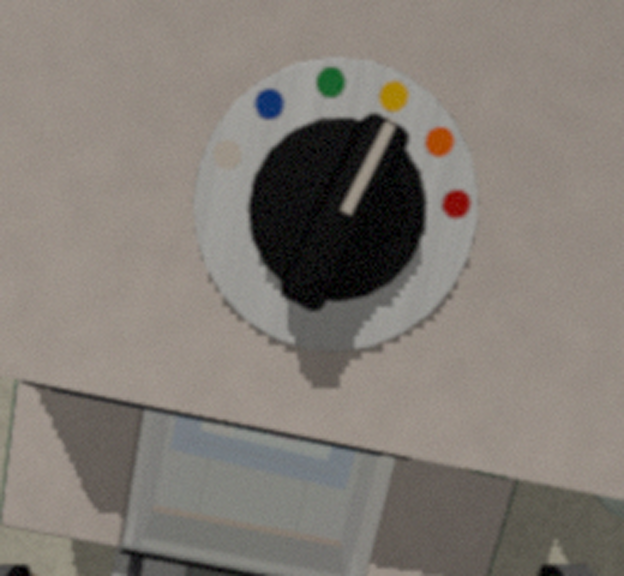

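The pointer line, from (345,210) to (390,125), points squarely at the yellow dot (393,96). The carrier is inside under the clear roof with the flap down behind it, and the gripper is clear of everything.

```bash
python3 -c "
from h import *
print(sign_off())"
```

```text
the job is handed in; nothing more can be done
None
```

The job is handed in: the blue carrier is in the scanner with the flap shut behind it and the selector is on the yellow third click, both checked in the wrist-camera views, with about 23.5 s of the 58 s used.

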